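# Knock the jammed tablets out of a bottle

### The arm

A 6-joint arm with a two-finger parallel gripper is mounted at the origin on the work surface. World frame = base frame: x ahead of the robot, y to its left, z up, the work surface at z = 0. Lengths are in mm, angles in rad, forces in N, time in s.
With the tool pointing down it reaches from about 250 to 775 mm from the base axis. Payload 4 kg.
Tool frame: the origin (TCP) lies midway between the tips of the shut fingers; the grasp point (between the pads) lies manip.grip_point_offset behind it (manip.grip_point_offset is the distance from the TCP to the grasp point, in mm); z points along the fingers, y is the line along which they close (so a half turn about z gives the same grasp; the last joint's range is limited). The gripper opens to 85 mm and grips with 20 to 120 N. Pads are 22 mm wide; open, the fingers measure 114 mm over their backs; the gripper's body (76 mm by 85 mm) begins 54 mm behind the grasp point. The pads swing forward as they close: fully open they stand 13 mm farther back than shut.
Start: joints at [-1.309, 0.087, 1.371, -0, 1.684, -0.103], TCP at [196.217, -513.825, 231.341] pointing down, gripper open.
Joint ranges: [-3.1, 3.1], [-0.76, 2.03], [0.27, 2.55], [-1.08, 4.22], [0.17, 2.65], [-2.57, 2.57]. Speed limits (rad/s): [2.79, 2.79, 3.14, 3.14, 3.14, 3.14].

### API

Orientations are given as a rotation vector (axis times angle).
In Python, from workcell import manip, vision gives the robot as it stands.
- The arm moves only by the tool drive_tool, never from a script. Its argument "increments" is a list of rows, each a list of 7 numbers: the turn, a rotation vector about the tool's x, y, z in degrees, then the shift along the tool's x, y, z in m, then the opening, from -1 (shut) to 1 (fully open). In form: [[wx, wy, wz, dx, dy, dz, gripper], ...]. A call has 1 to 12 rows; each row is the pose to reach, as a shift and turn from the pose commanded when the call began, along the tool's axes at that moment; what a row does not reach only later rows make up. A row lasts 1/10 s, in which the tool goes at most 50 mm and 8.59 degrees, less where a joint would pass 70% of its speed; a pose out of reach is approached as far as the arm can. A call with a gripper value outside its range is refused whole. The fingers move at their own pace and stop on an object; the grip force is fixed at half the most. Time passes only in rows, so rows that repeat a pose let the fingers close. It gives the time, the measured TCP pose, the force, the opening and the grip force at its end, in the units of the state.
- manip.observe(): the state, without advancing time (a new reading comes with each control period).
- vision.snapshot(name): name is "scene" or "top" or "wrist"; returns (picture, depth): 480x640x3 uint8, red, green, blue; 480x640 float32, mm along the optical axis (not along the pixel's ray), 0 where there is no reading.
- vision.camera_info(name): a dict with "intrinsics" (3x3 intrinsics, pixels), "dist_coeffs" ([k1, k2, p1, p2, k3] as OpenCV has them; the pictures are not rectified), "R" (3x3) and "t" (3): a world point X has camera coordinates R X + t. Camera axes: x right, y down, z forward; pixel columns grow to the right and rows downward; lengths in mm; the calibration is good to about 2 mm. A picture is of the moment at which its call begins: read the wrist's pose just before it. camera_info takes no time and is no camera call; for the wrist camera it gives the pose at the moment of the call.
- manip.job_done(): hands the job in; it is judged then, once.
The state is a dict: "time": time; "qpos": joint angles; "dq": joint speeds; "joint_efforts": joint torques, N m; "tool_pos": TCP position; "ee_rot": TCP orientation; "ft_force": force on the tool from outside, world axes, zero at the start; "moment": the same for the moment, N m; "opening": finger opening in mm; "finger_force": force on a finger pad.
Only numpy, scipy, OpenCV 4.12 (cv2) and the standard library are available. Lean on these libraries where they do the work, as an engineer would, in place of code of your own. Each camera call takes 0.05 s, during which the arm holds its last target. There are 200 camera calls.

### The job

One of the three square bottles lying on the bench has no cap and two tablets jammed in its neck. Pick it up, tip its mouth well down over the steel knock bin and tap its rim on the bin's cross bar until both tablets drop into the bin, then lay the empty bottle flat on the bench again.

Things in the scene. Friction and masses are not known exactly. Their poses are not given: they have to be found in the camera images.
- bottle: Open clear square bottle lying on its side, mouth roughly to the robot, 100 g; body 60 x 54 x 54 mm, then a square neck, rim 46 x 46, sprung (1 to 3 N) sliding up to 12 mm into the body. Origin under the body's centre; x runs from mouth to base, z up. Body x = -30 to 30 mm, mouth x = -58, axis z = 27, rim z = 4 to 50. Two capped ones, same body, lie 110+ mm apart beside it.
- tablet_a: Brown pressed tablet 22 x 11 x 22 mm (x, y, z), 12 g, origin under its centre, beside tablet_b in the bottle's neck, 4 mm behind the mouth. The two are wedged: tipping does not free them, but each quick tap of the rim's lower edge on the bar (0.1 m/s or more, aimed some 10 mm past contact, mouth down about 40 degrees) shifts them out a millimetre or two; after some 3 mm they slide out.
- tablet_b: The other tablet, same size, beside tablet_a at +y of the bottle.
- bin: Fixed open steel knock bin, 200 x 160 x 60 mm (x, y, z), walls 4 mm, origin at the centre of its underside on the bench. A smooth round steel bar 12 mm thick crosses it along its own y over the middle (x = 0), its top 100 mm above the bench, between two posts at its ends; tablets fall past it into the bin on either side.
There are look-alikes about, which are no part of the job. Leave any blue or orange look-alike of the bottle alone.

How it is judged (in metres and radians):
On the way, in this order (a step that is already met when the one before it is completed fails the run):
1. the bottle, tipped mouth down by 25 degrees or more, is tapped on the bin's bar with the tablets still in its neck (angle between bottle's own x axis and vertical below 1.134 rad and contact force between bottle and bin above 1 N and distance between each of tablet_a, tablet_b and bottle below 0.062 m).
2. both tablets are in the bin (x of tablet_a in the frame of bin between -0.1 and 0.1 m and y of tablet_a in the frame of bin between -0.08 and 0.08 m and height (world z) of each of tablet_a, tablet_b below 0.055 m and x of tablet_b in the frame of bin between -0.1 and 0.1 m and y of tablet_b in the frame of bin between -0.08 and 0.08 m), for 0.1 s.
At the end, for the whole second after the job is handed in: Both tablets lie at rest inside the knock bin (below its rim), and the bottle lies at rest on the bench on one of its flat sides, level within 10 degrees, outside the bin (all of step 2 and angle between bottle's own x axis and vertical between 1.4 and 1.745 rad and height (world z) of bottle below 0.055 m and horizontal distance between bottle and bin above 0.13 m and linear speed of each of bottle, tablet_a, tablet_b below 0.02 m/s); the robot touches nothing.
It also fails if it takes over 54 s, if anything falls off the work surface, if the arm or the gripper's body presses on something with over 40 N, if the wrist force passes 120 N, or if a joint passes its speed limit or range.

## Working session

There is one attempt and no reset: what is moved stays moved. The work goes in short steps, Python scripts to look and compute and a tool call to move; the robot and the scene stay as the last step left them, time stands still between calls to the robot, and variables do not carry over. Pictures are saved under pics/ and viewed, at most 10 in all, crops included, and the job is handed in when it is done.

Besides the shell and the picture viewer there is one more tool, called as name(argument=value, ...) on one line, values as JSON. drive_tool: Moves the arm, as the interface text tells. Its arguments: {"type":"object","properties":{"increments":{"type":"array","items":{"type":"array","items":{"type":"number"}}}},"required":["increments"]}

```bash
mkdir -p pics; ls
python3 - <<'E'
from workcell import manip, vision
import cv2, numpy as np
for n in ("scene","top"):
    p,d=vision.snapshot(n); np.savez(f"pics/{n}.npz",p=p,d=d)
    cv2.imwrite(f"pics/{n}.png",p[:,:,::-1])
    i=vision.camera_info(n); print(n,i)
print(manip.observe(), manip.grip_point_offset)
E
```

```text
pics
scene {'intrinsics': array([[552.81190053,   0.        , 322.85973565],
       [  0.        , 552.81190053, 244.33123043],
       [  0.        ,   0.        ,   1.        ]]), 'dist_coeffs': array([-0.14428208,  0.        ,  0.        ,  0.        ,  0.        ]), 'R': array([[-0.61774154,  0.7863592 , -0.00588286],
       [ 0.57841664,  0.44929415, -0.68085898],
       [-0.53275659, -0.42399762, -0.7323909 ]]), 't': array([ 391.69424387, -226.27701399, 1345.8624564 ])}
top {'intrinsics': array([[520.65559142,   0.        , 321.61204052],
       [  0.        , 520.65559142, 237.42032607],
       [  0.        ,   0.        ,   1.        ]]), 'dist_coeffs': array([-0.00677062,  0.        ,  0.        ,  0.        ,  0.        ]), 'R': array([[ 0.00860142, -0.99967973, -0.02380045],
       [-0.98959768, -0.00509173, -0.14377242],
       [ 0.14360519,  0.02478951, -0.98932453]]), 't': array([ -90.29408553,  544.77746787, 1119.39090074])}
{'time': 0.1, 'qpos': array([-1.30907804e+00,  8.78952183e-02,  1.37210633e+00,  3.24979023e-05,
        1.68358096e+00, -1.03126036e-01]), 'dq': array([-1.43940180e-03, -7.16890625e-04, -3.23103436e-03, -5.73104209e-04,
        1.49241547e-05,  1.17767511e-03]), 'joint_efforts': array([ 2.15591368e-03, -3.53015649e+01, -3.14217567e+01, -1.47609721e-04,
        7.98626861e-03,  1.24796523e-05]), 'tool_pos': array([ 196.12011275, -513.37538162,  230.24681508]), 'ee_rot': array([-3.08751050e+00, -5.69568124e-01,  1.96898036e-04]), 'ft_force': array([-0.60291747, -1.0795868 , -0.49290233]), 'moment': array([-0.02781463, -0.06983712, -0.01008164]), 'finger_force': 0.0, 'opening': 85.34752198150228} 18.700000000000003
```

View pics/top.png

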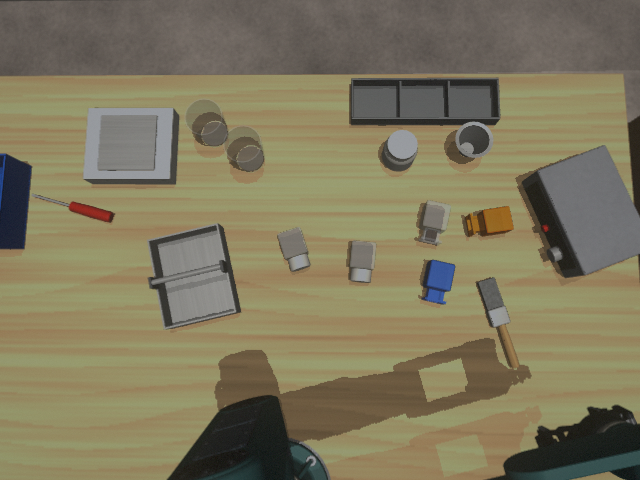

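View pics/scene.png

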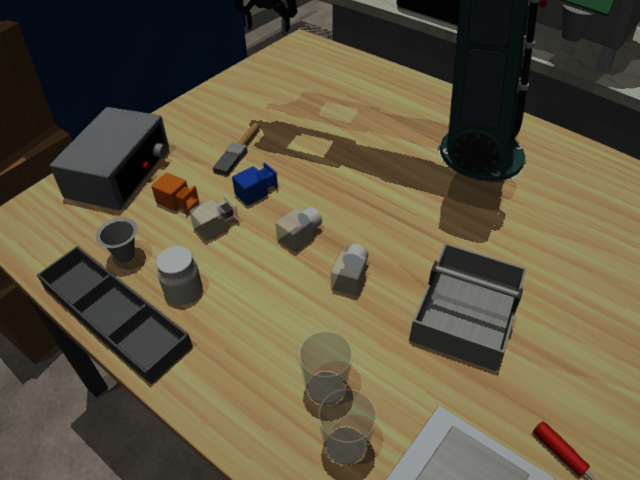

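The open bottle is at about (433,222) in the top view, with brown visible in its neck. The capped ones are at (294,250) and (362,260), the orange and blue decoys at (490,221) and (437,280), and the bin at (195,275) with its bar running from (152,283) to (225,265).

```bash
cat > h.py <<'E'
import numpy as np, cv2
from workcell import vision
def pts(n,d,box,info=None):
    i=info or vision.camera_info(n); u0,u1,v0,v1=box
    v,u=np.mgrid[v0:v1,u0:u1]; uv=np.stack([u,v],-1).reshape(-1,1,2).astype(float)
    r=cv2.undistortPoints(uv,i["intrinsics"],i["dist_coeffs"])[:,0]
    z=d[v0:v1,u0:u1].reshape(-1,1); c=np.c_[r,np.ones(len(r))]*z
    return ((c-i["t"])@i["R"]).reshape(v1-v0,u1-u0,3)
def rect(P): 
    return cv2.minAreaRect(P[:,:2].astype(np.float32))
E
python3 - <<'E'
from h import *
out=[]
for n,bb,bi in (("top",(408,455,190,255),(140,245,215,335)),("scene",(180,245,190,245),(400,535,235,380))):
    f=np.load(f"pics/{n}.npz"); p,d=f["p"],f["d"]
    P=pts(n,d,bb); ok=(d[bb[2]:bb[3],bb[0]:bb[1]]>0)
    col=p[bb[2]:bb[3],bb[0]:bb[1]].astype(int); grey=np.ptp(col,axis=2)<70
    z=P[...,2]; m=ok&(z>12)&(z<70)&grey
    print(n,"bottle n",m.sum(),"z pct",np.percentile(z[m],[5,50,90,98]),rect(P[m]))
    t=m&(z>np.percentile(z[m],97)-6); print(" topface",t.sum(),np.median(z[t]),rect(P[t]), P[t].mean(0))
    print(" ground z", np.median(z[ok&(z<12)]))
    P=pts(n,d,bi); z=P[...,2]; d0=d[bi[2]:bi[3],bi[0]:bi[1]]>0
    m=d0&(z>30)&(z<120); print(" bin",rect(P[m]))
    b=d0&(z>84)&(z<120); print(" bar",b.sum(),np.percentile(z[b],[50,90,98]),rect(P[b]))
    w=d0&(z>50)&(z<66); print(" rim",rect(P[w]))
    out.append(cv2.resize(p[bb[2]-5:bb[3]+5,bb[0]-10:bb[1]+10,::-1],(390,400),interpolation=cv2.INTER_CUBIC))
cv2.imwrite("pics/c.png",np.hstack(out))
E
```

```text
top bottle n 1017 z pct [22.25305598 51.84820177 55.64188372 57.57021097] ((581.3560791015625, -335.8155517578125), (54.72742462158203, 90.23638916015625), 77.56409454345703)
 topface 570 53.734462969397555 ((581.1273193359375, -335.12432861328125), (53.34646224975586, 87.15135955810547), 77.25050354003906) [ 593.48617924 -338.16677339   53.98764755]
 ground z -0.24685905652785023
 bin ((458.3424072265625, 197.82289123535156), (201.61123657226562, 162.06808471679688), 13.941177368164062)
 bar 495 [ 97.69365537 100.45904077 102.47872404] ((457.78240966796875, 197.73635864257812), (24.189422607421875, 161.58184814453125), 13.751687049865723)
 rim ((458.3511962890625, 197.859375), (201.4390869140625, 161.9259796142578), 14.010830879211426)
scene bottle n 1486 z pct [15.43278223 42.63367603 54.04636165 55.42872866] ((552.0306396484375, -363.1304931640625), (131.79470825195312, 132.48468017578125), 76.52884674072266)
 topface 562 53.146836091761685 ((580.7927856445312, -332.3839111328125), (57.436580657958984, 88.8938217163086), 76.10071563720703) [ 593.10953576 -333.49699539   53.0543442 ]
 ground z -0.29497615770018193
 bin ((457.2450256347656, 199.91928100585938), (205.78831481933594, 159.50833129882812), 13.59849739074707)
 bar 717 [ 97.95331453 100.40138252 101.53788328] ((457.7273864746094, 200.2045135498047), (26.831010818481445, 159.10496520996094), 13.263408660888672)
 rim ((457.39727783203125, 199.7481689453125), (205.7489471435547, 159.4507293701172), 13.708093643188477)
```

View pics/c.png

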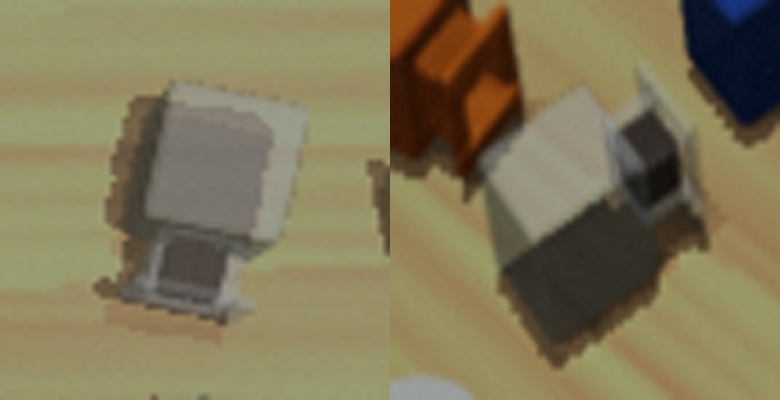

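The crop confirms it: the neck is open with brown tablets in it, and the mouth points at the robot. I measure the bottle body at (594.6,-337) with yaw -13°, and the bin at (458,199) with yaw 13.8°.

```bash
cat >> h.py <<'E'
from scipy.spatial.transform import Rotation as Ro
from workcell import manip
def Rt(yaw,tilt=0):  # tool x along bottle x (mouth->base); tilt = mouth down
    return Ro.from_euler("ZY",[yaw,-tilt],degrees=True)*Ro.from_matrix(np.diag([1.,-1,-1]))
def inc(p,R,p0=None,R0=None):
    s=manip.observe(); p0=s["tool_pos"] if p0 is None else p0; R0=Ro.from_rotvec(s["ee_rot"]) if R0 is None else R0
    return np.round((R0.inv()*R).as_rotvec(degrees=True),2), np.round(R0.inv().apply(np.array(p)-p0)/1000,4)
E
python3 -c "
from h import *
print(inc([594.6,-337,130],Rt(-13)))"
```

```text
(array([-1.10e-01,  2.00e-02,  3.39e+01]), array([ 0.4352, -0.0224,  0.1004]))
```

drive_tool(increments=[[0,0,34,0.435,-0.022,0.1,0.65],[0,0,34,0.435,-0.022,0.1,0.65],[0,0,34,0.435,-0.022,0.1,0.65],[0,0,34,0.435,-0.022,0.1,0.65],[0,0,34,0.435,-0.022,0.1,0.65],[0,0,34,0.435,-0.022,0.1,0.65],[0,0,34,0.435,-0.022,0.1,0.65],[0,0,34,0.435,-0.022,0.1,0.65],[0,0,34,0.435,-0.022,0.1,0.65],[0,0,34,0.435,-0.022,0.1,0.65],[0,0,34,0.435,-0.022,0.1,0.65],[0,0,34,0.435,-0.022,0.1,0.65]])

```text
time: 1.3
tool_pos: [593.8, -338.7, 131.1]
ee_rot: [3.121, -0.359, -0.002]
ft_force: [0.2, 0.6, 0.7]
opening: 70.3
finger_force: 0.0
```

Run:
```python
from h import *
s=manip.observe(); print(s["time"],s["tool_pos"],s["opening"],s["ee_rot"],s["qpos"]); print(inc([594.6,-337,130],Rt(-13)))
i=vision.camera_info("wrist"); p,d=vision.snapshot("wrist"); cv2.imwrite("pics/w.png",p[:,:,::-1])
P=pts("wrist",d,(0,640,0,480),i); z=P[...,2]; x,y=P[...,0],P[...,1]
m=(d>0)&(z>47)&(z<62)&(abs(x-590)<55)&(abs(y+337)<45)
print(m.sum(),rect(P[m]),P[m].mean(0))
```

```text
1.3 [ 593.82722256 -338.65548078  131.1073984 ] 70.30355768689819 [ 3.12050995e+00 -3.58922544e-01 -2.11274764e-03] [-6.00666812e-01  4.19896321e-01  1.16289729e+00 -1.07781886e-03
  1.55975103e+00  1.19917641e+00]
(array([ 0.04,  0.07, -0.12]), array([ 0.0004, -0.0018,  0.0011]))
8782 ((582.306884765625, -333.733154296875), (54.073326110839844, 88.73828887939453), 77.43824768066406) [ 594.62506209 -336.41102127   53.3560366 ]
```

View pics/w.png

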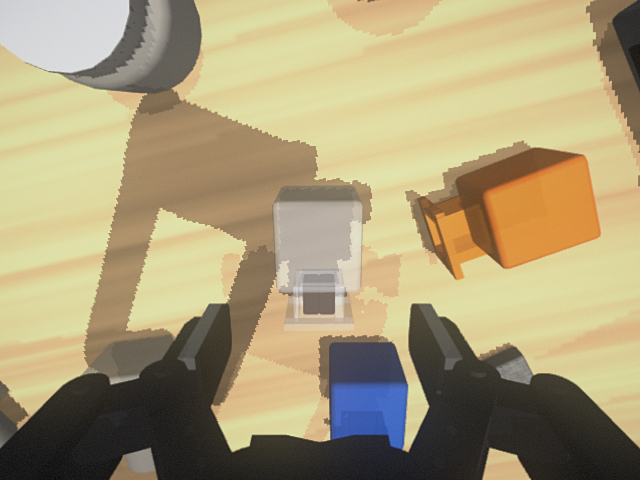

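The wrist view shows the open bottle at (318,250). The orange neck at (425,235) and the blue decoy at (365,395) are clear of the fingers. Descending to grip.

drive_tool(increments=[[0,0,-0.4,0.002,-0.002,0.04,0.65],[0,0,-0.4,0.002,-0.002,0.08,0.65],[0,0,-0.4,0.002,-0.002,0.11,0.65],[0,0,-0.4,0.002,-0.002,0.126,0.65],[0,0,-0.4,0.002,-0.002,0.126,0.65],[0,0,-0.4,0.002,-0.002,0.126,-1],[0,0,-0.4,0.002,-0.002,0.126,-1],[0,0,-0.4,0.002,-0.002,0.126,-1],[0,0,-0.4,0.002,-0.002,0.126,-1],[0,0,-0.4,0.002,-0.002,0.126,-1],[0,0,-0.4,0.002,-0.002,0.126,-1],[0,0,-0.4,0.002,-0.002,0.126,-1]])

```text
time: 2.55
tool_pos: [598.5, -337.7, 8.1]
ee_rot: [3.12, -0.347, 0.006]
ft_force: [-0.7, -0.8, 6.0]
opening: 53.5
finger_force: 63.6
```

Gripped (opening 53.5 mm, 64 N). Lifting, then carrying to the bin.

```bash
cat >> h.py <<'E'
def tap(tilt=40,back=30,yaw=13.8,tcp=(2.8,8.1),zb=1.5,B=(457.9,198.8,94)):
    W=Ro.from_euler("ZY",[yaw,-tilt],degrees=True)
    return np.array(B)+W.apply([5.8+58+tcp[0]+back,0,zb-4+tcp[1]]), Rt(yaw,tilt)
E
python3 -c "
from h import *
p,R=tap(); print(p); 
s=manip.observe();print(s['qpos'])
print(inc(p,R)); print(inc(p+[0,0,25],Rt(13.8)))"
```

```text
[526.26812774 215.59282282 160.38313198]
[-5.95972510e-01  5.10576154e-01  1.28913159e+00 -4.17726628e-04
  1.33727343e+00  1.19655269e+00]
(array([  9.41,  39.07, -25.34]), array([-0.1914, -0.5235, -0.1542]))
(array([  0.17,  -0.21, -26.5 ]), array([-0.1913, -0.5235, -0.1792]))
```

drive_tool(increments=[[0,0,0,0,0,-0.03,-1],[0,0,0,0,0,-0.07,-1],[0,0,0,0,0,-0.12,-1],[0,0,0,0,0,-0.16,-1],[0,0,0,0,0,-0.19,-1],[0,0,0,0,0,-0.19,-1]])

```text
time: 3.15
tool_pos: [599.3, -337.7, 202.7]
ee_rot: [3.117, -0.346, 0.017]
ft_force: [0.0, -0.1, -0.5]
opening: 53.7
finger_force: 63.3
```

```bash
python3 -c "
from h import *
p,R=tap(); s=manip.observe();print(s['qpos'],s['ft_force'],s['opening'])
print(inc(p+[0,0,40],R)); print(inc(p,R))"
```

```text
[-5.95572879e-01  3.96310979e-01  1.05290460e+00  9.57148469e-05
  1.68012002e+00  1.19648499e+00] [ 0.02109058 -0.14574087 -0.5341283 ] 53.70682297436345
(array([  9.62,  38.69, -25.23]), array([-0.1927, -0.5238, -0.0022]))
(array([  9.62,  38.69, -25.23]), array([-0.1932, -0.524 ,  0.0378]))
```

drive_tool(increments=[[9.6,38.7,-25.2,-0.193,-0.524,-0.002,-1],[9.6,38.7,-25.2,-0.193,-0.524,-0.002,-1],[9.6,38.7,-25.2,-0.193,-0.524,-0.002,-1],[9.6,38.7,-25.2,-0.193,-0.524,-0.002,-1],[9.6,38.7,-25.2,-0.193,-0.524,-0.002,-1],[9.6,38.7,-25.2,-0.193,-0.524,-0.002,-1],[9.6,38.7,-25.2,-0.193,-0.524,-0.002,-1],[9.6,38.7,-25.2,-0.193,-0.524,-0.002,-1],[9.6,38.7,-25.2,-0.193,-0.524,-0.002,-1],[9.6,38.7,-25.2,-0.193,-0.524,-0.002,-1],[9.6,38.7,-25.2,-0.193,-0.524,-0.002,-1],[9.6,38.7,-25.2,-0.193,-0.524,-0.002,-1]])

```text
time: 4.35
tool_pos: [520.7, 222.9, 194.4]
ee_rot: [-2.853, -0.352, -1.016]
ft_force: [-0.2, -0.1, -0.6]
opening: 53.4
finger_force: 63.7
```

drive_tool(increments=[[0,0,0,0,0,0,-1],[0,0,0,0,0,0,-1],[0,0,0,0,0,0,-1]])

```text
time: 4.65
tool_pos: [524.0, 215.5, 195.9]
ee_rot: [-2.858, -0.337, -1.022]
ft_force: [-0.2, -0.4, -0.7]
opening: 53.4
finger_force: 63.7
```

Run:
```python
from h import *
p,R=tap(); s=manip.observe();print(s['time'],s['tool_pos'],s['qpos'],s['ft_force'],s['opening'])
print(inc(p,R))
a,d=vision.snapshot("scene"); cv2.imwrite("pics/s2.png",cv2.resize(a[150:370,380:600,::-1],(600,600)))
```

```text
4.65 [523.95545887 215.46351404 195.94977308] [ 0.31429718 -0.29983434  1.93918889 -0.05780753  0.81616484  1.67509249] [-0.2009287  -0.38804377 -0.68809215] 53.35641548252056
(array([-0.26,  0.58, -0.45]), array([-0.0208,  0.0007,  0.0289]))
```

View pics/s2.png

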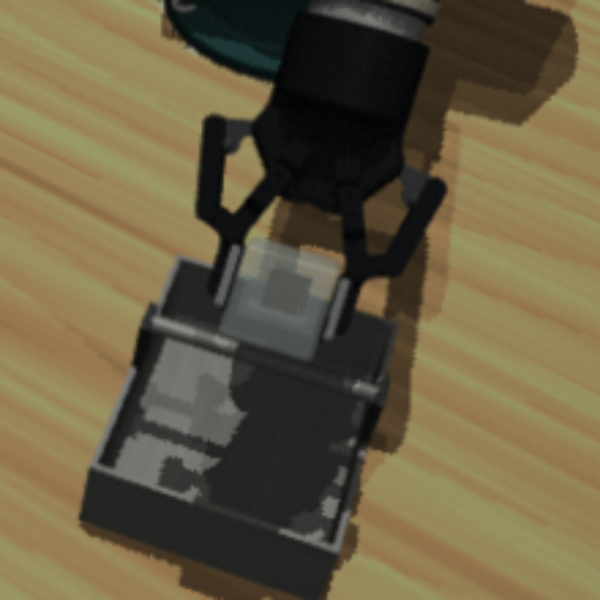

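The bottle is held mouth down just behind and above the bar (crop (280,300)), centred between the posts. Going to the pre-tap pose, then the first tap.

drive_tool(increments=[[-0.3,0.6,-0.4,-0.01,0.001,0.015,-1],[-0.3,0.6,-0.4,-0.021,0.001,0.029,-1],[-0.3,0.6,-0.4,-0.021,0.001,0.029,-1],[-0.3,0.6,-0.4,-0.021,0.001,0.029,-1]])

```text
time: 5.1
tool_pos: [526.8, 215.6, 161.4]
ee_rot: [-2.856, -0.344, -1.042]
ft_force: [0.6, 0.2, -1.5]
opening: 53.1
finger_force: 63.7
```

drive_tool(increments=[[0,0,0,-0.02,0,0,-1],[0,0,0,-0.04,0,0,-1],[0,0,0,-0.04,0,0,-1]])

```text
time: 5.4
tool_pos: [496.3, 209.0, 136.0]
ee_rot: [-2.854, -0.346, -1.044]
ft_force: [1.1, 0.2, -0.1]
opening: 53.3
finger_force: 63.9
```

Run:
```python
from h import *
p,R=tap(); s=manip.observe();print(s['time'],s['tool_pos'],s['ft_force'],s['opening'])
print(inc(p,R)); print(inc(tap(back=-10)[0],R))
```

```text
5.4 [496.33237012 209.00378378 136.03622199] [ 1.07616985  0.21664746 -0.14437515] 53.274378331769825
(array([-0.03, -0.19,  0.  ]), array([0.0391, 0.0007, 0.0012]))
(array([-0.03, -0.19,  0.  ]), array([-0.0009,  0.0007,  0.001 ]))
```

Run:
```python
from h import *
a,d=vision.snapshot("top"); b,_=vision.snapshot("scene")
cv2.imwrite("pics/s3.png",np.hstack([cv2.resize(a[210:340,130:260,::-1],(400,400)),cv2.resize(b[220:340,410:530,::-1],(400,400))]))
print(manip.observe()["ft_force"])
```

```text
[2.44302291 0.17229699 1.15225401]
```

View pics/s3.png

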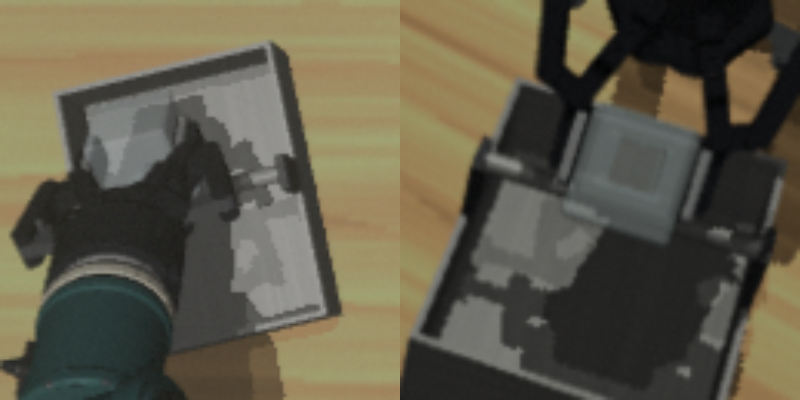

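The rim rests on the bar with about 2.6 N of spring contact and the tablets are still in the neck. Tapping repeatedly.

drive_tool(increments=[[0,0,0,0.03,0,0,-1],[0,0,0,0.03,0,0,-1],[0,0,0,0,0,0,-1],[0,0,0,0,0,0,-1],[0,0,0,0.03,0,0,-1],[0,0,0,0.03,0,0,-1],[0,0,0,0,0,0,-1],[0,0,0,0,0,0,-1],[0,0,0,0.03,0,0,-1],[0,0,0,0.03,0,0,-1],[0,0,0,0.03,0,0,-1],[0,0,0,0.03,0,0,-1]])

```text
time: 6.7
tool_pos: [517.9, 214.7, 153.4]
ee_rot: [-2.857, -0.347, -1.038]
ft_force: [-0.2, 0.3, -1.6]
opening: 53.6
finger_force: 63.7
```

Run:
```python
from h import *
print(manip.observe()["tool_pos"],manip.observe()["ft_force"],inc(*tap()))
a,d=vision.snapshot("top"); b,_=vision.snapshot("scene")
cv2.imwrite("pics/s4.png",np.hstack([cv2.resize(a[210:340,130:260,::-1],(400,400)),cv2.resize(b[230:370,400:540,::-1],(400,400))]))
```

```text
[517.89469962 214.72856269 153.35103709] [-0.1978833   0.34116305 -1.55575144] (array([-0.04,  0.08,  0.03]), array([ 0.0109,  0.0012, -0.    ]))
```

View pics/s4.png

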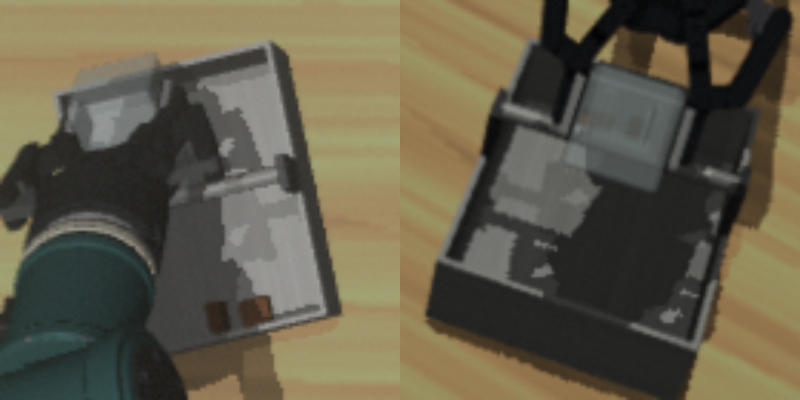

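Both tablets are in the bin (brown patches at (218,317) and (255,308) in the top crop) and the bottle is empty. Carrying it back to its free spot.

Run:
```python
from h import *
s=manip.observe();p=s["tool_pos"];R=Ro.from_rotvec(s["ee_rot"])
print(inc(p+[15,0,60],R)); print(inc([598.5,-337.7,190],Rt(-12.6)))
```

```text
(array([0., 0., 0.]), array([ 0.0497,  0.0036, -0.0366]))
(array([ -9.23, -39.24,  25.37]), array([-0.0179,  0.5557, -0.0628]))
```

drive_tool(increments=[[0,0,0,0.025,0.002,-0.018,-1],[0,0,0,0.05,0.004,-0.037,-1],[0,0,0,0.05,0.004,-0.037,-1],[-9.2,-39.2,25.4,-0.018,0.556,-0.063,-1],[-9.2,-39.2,25.4,-0.018,0.556,-0.063,-1],[-9.2,-39.2,25.4,-0.018,0.556,-0.063,-1],[-9.2,-39.2,25.4,-0.018,0.556,-0.063,-1],[-9.2,-39.2,25.4,-0.018,0.556,-0.063,-1],[-9.2,-39.2,25.4,-0.018,0.556,-0.063,-1],[-9.2,-39.2,25.4,-0.018,0.556,-0.063,-1],[-9.2,-39.2,25.4,-0.018,0.556,-0.063,-1],[-9.2,-39.2,25.4,-0.018,0.556,-0.063,-1]])

```text
time: 8.0
tool_pos: [586.4, -233.5, 194.1]
ee_rot: [-3.12, 0.345, -0.002]
ft_force: [0.9, 0.2, -0.6]
opening: 53.4
finger_force: 63.8
```

Run:
```python
from h import *
s=manip.observe();print(s["time"],s["tool_pos"],s["opening"],s["ft_force"])
print(inc([598.5,-337.7,170],Rt(-12.6)))
```

```text
8.0 [ 586.37498624 -233.5136723   194.09372728] 53.355728426105124 [ 0.87426965  0.1603787  -0.57767501]
(array([-0.17, -0.04, -0.02]), array([0.0346, 0.0991, 0.0238]))
```

drive_tool(increments=[[0,0,0,0.02,0.05,0.03,-1],[0,0,0,0.035,0.09,0.06,-1],[0,0,0,0.035,0.09,0.06,-1],[0,0,0,0.035,0.09,0.06,-1],[0,0,0,0.035,0.09,0.06,-1]])

```text
time: 8.5
tool_pos: [601.5, -326.1, 135.8]
ee_rot: [-3.119, 0.344, -0.004]
ft_force: [-0.8, 0.2, -1.0]
opening: 53.5
finger_force: 63.8
```

Run:
```python
from h import *
s=manip.observe();print(s["time"],s["tool_pos"],s["opening"],s["ft_force"])
print(inc([598.5,-337.7,9],Rt(-12.6)))
i=vision.camera_info("wrist"); p,d=vision.snapshot("wrist")
a,e=vision.snapshot("scene"); cv2.imwrite("pics/s5.png",np.hstack([cv2.resize(p[:,:,::-1],(400,300)),cv2.resize(a[120:270,150:350,::-1],(400,300))]))
```

```text
8.5 [ 601.51945579 -326.07446171  135.77550016] 53.540010022808794 [-0.76943958  0.23404273 -0.99602801]
(array([-0.2 , -0.13,  0.01]), array([-0.0007,  0.0125,  0.1267]))
```

View pics/s5.png

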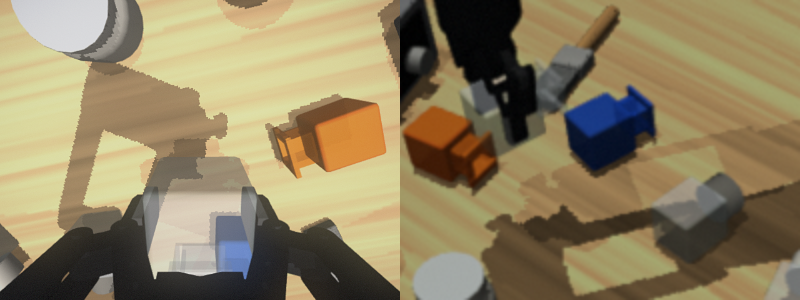

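The bottle is level in the hand above its free spot, clear of the orange and blue decoys. Lowering.

drive_tool(increments=[[0,0,0,-0.001,0.012,0,-1],[0,0,0,-0.001,0.012,0.04,-1],[0,0,0,-0.001,0.012,0.08,-1],[0,0,0,-0.001,0.012,0.105,-1],[0,0,0,-0.001,0.012,0.117,-1],[0,0,0,-0.001,0.012,0.12,-1],[0,0,0,-0.001,0.012,0.12,-1],[0,0,0,-0.001,0.012,0.12,-1]])

```text
time: 9.4
tool_pos: [599.8, -339.5, 18.9]
ee_rot: [3.122, -0.345, 0.012]
ft_force: [-0.2, -0.7, -0.3]
opening: 53.2
finger_force: 63.9
```

drive_tool(increments=[[0,0,0,0,0,0.004,-1],[0,0,0,0,0,0.007,-1],[0,0,0,0,0,0.009,-1],[0,0,0,0,0,0.01,-1],[0,0,0,0,0,0.01,-1]])

```text
time: 9.9
tool_pos: [598.8, -338.7, 8.1]
ee_rot: [-3.121, 0.345, -0.007]
ft_force: [-2.3, 2.0, 5.7]
opening: 53.3
finger_force: 64.6
```

Bench contact at the original height; releasing and rising.

drive_tool(increments=[[0,0,0,0,0,0,0.65],[0,0,0,0,0,0,0.65],[0,0,0,0,0,0,0.65],[0,0,0,0,0,0,0.65],[0,0,0,0,0,0,0.65],[0,0,0,0,0,-0.02,0.65],[0,0,0,0,0,-0.05,0.65],[0,0,0,0,0,-0.09,0.65],[0,0,0,0,0,-0.14,0.65],[0,0,0,0,0,-0.14,0.65],[0,0,0,0,0,-0.14,0.65],[0,0,0,0,0,-0.14,0.65]])

```text
time: 11.1
tool_pos: [597.3, -338.3, 144.4]
ee_rot: [-3.119, 0.345, -0.002]
ft_force: [-0.0, -0.2, -1.0]
opening: 70.2
finger_force: 0.0
```

Run:
```python
from h import *
print(manip.observe()["time"])
i=vision.camera_info("wrist"); p,d=vision.snapshot("wrist"); P=pts("wrist",d,(0,640,0,480),i); z=P[...,2]
m=(d>0)&(z>47)&(z<62)&(abs(P[...,0]-590)<55)&(abs(P[...,1]+337)<45); print(m.sum(),rect(P[m]),np.percentile(z[m],[5,95]))
a,d=vision.snapshot("top"); P=pts("top",d,(140,245,215,335)); h=cv2.cvtColor(a,cv2.COLOR_RGB2HSV)[215:335,140:245]
m=((h[...,0]<15)&(h[...,1]>110)&(P[...,2]<50)).astype(np.uint8)
n,l,st,c=cv2.connectedComponentsWithStats(m)
for k in range(1,n):
    if st[k,4]>15: print(st[k,4],np.median(P[l==k],axis=0))
cv2.imwrite("pics/s6.png",np.hstack([cv2.resize(p[:,:,::-1],(400,300)),cv2.resize(a[210:340,130:260,::-1],(300,300))]))
```

```text
11.1
7856 ((583.50927734375, -334.167236328125), (54.094482421875, 88.8949203491211), 77.58548736572266) [49.79809288 54.89510297]
31 [376.69500911 182.52853901  23.97612513]
53 [383.50837434 155.94540994  13.44277532]
```

View pics/s6.png

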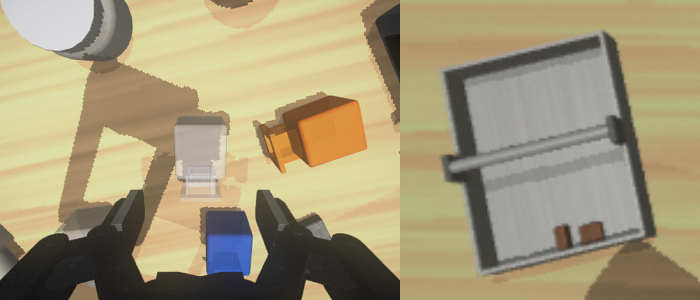

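The empty bottle lies flat at (200,155) and both tablets lie in the bin at (562,237) and (592,232). Handing in.

```bash
python3 -c "
from workcell import manip
print(manip.job_done())"
```

```text
the job is handed in; nothing more can be done
None
```

The job is handed in: both tablets are in the knock bin, the empty bottle lies flat back at its original spot on the bench, and the run took about 11 s; the hand-in gave no verdict.

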